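# Lay the starter tub back on its base and push it home in the tray

### The arm

A 7-joint arm with a two-finger parallel gripper is mounted at the origin on the work surface. World frame = base frame: x ahead of the robot, y to its left, z up, the work surface at z = 0. Lengths are in m, angles in rad, forces in N, time in s.
With the tool pointing down it reaches from about 0.35 to 0.9 m from the base axis. Payload 7.2 kg.
Tool frame: the origin (TCP) lies midway between the tips of the shut fingers; the grasp point (between the pads) lies 19 mm behind it; z points along the fingers, y is the line along which they close (so a half turn about z gives the same grasp; the last joint's range is limited). The gripper opens to 85 mm and grips with 20 to 120 N. Pads are 22 mm wide; open, the fingers measure 114 mm over their backs; the gripper's body (76 mm by 85 mm) begins 54 mm behind the grasp point. The pads swing forward as they close: fully open they stand 13 mm farther back than shut.
Start: joints at [-0.068, 0.411, -0.013, 1.596, 0.006, 1.134, -0.082], TCP at [0.625, -0, 0.204] pointing down, gripper open.
Joint ranges: [-2.95, 2.95], [-0.29, 1.99], [-1.47, 1.44], [0.14, 2.54], [-1.03, 4.17], [0.13, 1.85], [-2.86, 2.86]. Speed limits (rad/s): [2.39, 2.39, 3.01, 3.01, 3.14, 3.14, 3.14].

### API

Orientations are given as a unit quaternion [w, x, y, z].
In Python, from bench import r gives the robot as it stands. The module is installed in compiled form; this text tells all that it offers.
- The arm moves only by the tool play_rows, never from a script. Its arguments are lists of equal length, an entry for each row: "delta_pos": the shift along the tool's x, y, z in m, a list of three; "rot": the turn, a rotation vector about the tool's x, y, z in rad, a list of three; "gripper": the opening, from -1 (shut) to 1 (fully open). A call has 1 to 5 rows; each row shifts and turns the commanded pose from where the row before left it, along the tool's axes as they then stand; what a row does not reach is not made up. A row lasts 1/10 s, in which the tool goes at most 50 mm and 8.59 degrees, less where a joint would pass 70% of its speed; a pose out of reach is approached as far as the arm can. A call is refused whole if a number of a shift passes 0.05 or a number of a turn 0.15, either way. A call with a gripper value outside its range is refused whole. The fingers move at their own pace and stop on an object; the grip force is fixed at half the most. Time passes only in rows, so rows that do not move let the fingers close. It gives the time, the measured TCP pose, the force, the opening and the grip force at its end, in the units of the state.
- r.state(): the state, without advancing time (a new reading comes with each control period).
- r.capture(name): name is "scene" or "side" or "wrist"; returns the picture (400x640x3 uint8, red, green, blue); there is no depth.
- r.camera_info(name): a dict with "fx", "fy", "cx", "cy" (pixels), "eye" and "attitude" of the camera in the world. Camera axes: x right, y down, z forward; pixel columns grow to the right and rows downward; lengths in m; the calibration is good to about 2 mm. A picture is of the moment at which its call begins: read the wrist's pose just before it. camera_info takes no time and is no camera call; for the wrist camera it gives the pose at the moment of the call.
- r.close_job(): hands the job in; it is judged then, once.
Trained networks look in the newest picture that a camera, given by its name, has taken for a name from the list of things; names that differ only in an ending like _2 or _b are one class to them, and where a whole thing is asked for, a point or a joint stands for the part that bears it (a point fixed in the world has none). Each returns a list of dicts, best first, with "score" (0 to 1); they miss things now and then, are a little off and sometimes report something else, mostly with a low value. They report only what shows in the picture. A call takes as long as a camera call. They do not tell look-alikes from the thing itself.
- r.outline_of(camera, target): "region" (400x640 bool, what is visible of it) and "at" ([column, row] in pixels, amid what is visible of it).
- r.pinpoint(camera, target): "at" ([column, row] in pixels: a listed point, or the origin of a listed thing).
The state is a dict: "time": time; "q": joint angles; "dq": joint speeds; "joint_torque": joint torques, N m; "ee_pos": TCP position; "tool_rot": TCP orientation; "wrist_force": force on the tool from outside, world axes, zero at the start; "moment": the same for the moment, N m; "finger_gap": finger opening in m; "gripper_force": force on a finger pad.
Only numpy, scipy, OpenCV 4.12 (cv2) and the standard library are available. Lean on these libraries where they do the work, as an engineer would, in place of code of your own. Each camera call takes 0.05 s, during which the arm holds its last target. There are 200 camera calls.

### The job

The closed starter tub is standing on its side in the pull-out tray. Without gripping or lifting it, push it over with the fingertips so that it lies on its base with the green lid on top, then push it along the tray floor until its side is flush against the tray's empty left side wall (the wall across from the row of other things). Leave the jug, dough hook, lid rest and spatula where they are.

Things in the scene. Friction and masses are not known exactly. Their poses are not given: they have to be found in the camera images.
- tray: Fixed shallow birch plywood tray, open on top, lying on the work surface. Inside 360 mm (its x) by 600 mm (its y), walls 12 mm thick, floor 12 mm thick, rim 52 mm above the work surface. Origin: centre of its underside. Its +y axis points to the empty left side wall, whose inner face is at y = +300 mm in the tray's frame; the row of other things is along the -y wall. Pushed hard into the wall while askew, the tub can wedge on its corner: turn it about square first.
- tub: Closed white tub with green lid, 120 x 120 mm, 70 mm from base to lid, 0.4 kg. Origin: its centre. Own +y points out of the base (at y = 35 mm), -y out of the lid; x and z are the 120 mm directions. It starts standing on a 120 x 70 mm side, z up, base facing the empty wall within 0.4 rad. Pushed 0.53 rad past upright it falls over by itself; lying rightly its y points down, and it is then still short of the wall.
- jug: Glass measuring jug, standing, 76 mm diameter, 95 mm tall, handle out to 67 mm from its axis towards its own -y. Origin: centre of its underside. Leave alone.
- dough_hook: Steel dough hook lying flat, 125 mm along its y, 70 mm along x, up to 34 mm tall. Origin: below its middle, on the floor. Leave alone.
- lid_rest: Blue ceramic lid rest, a dish of 86 mm diameter, 16 mm tall. Origin: centre of its underside. Leave alone.
- spatula: Yellow silicone spatula lying along its x, 256 mm long, blade 45 mm wide at +x, 16 mm tall. Origin: below its middle, on the floor. Leave alone.
Not all that is in view belongs to the job. What is shaped like the tub but pink is not meant.

How it is judged:
By the outcome, as a careful person would: the job done as asked, in the order asked, and still so for the second after the job is handed in, with the robot touching nothing.
It also fails if it takes over 64 s, if anything falls off the work surface, if the arm or the gripper's body presses on something with over 40 N, if the wrist force passes 120 N, or if a joint passes its speed limit or range.

## Working session

There is one attempt and no reset: what is moved stays moved. The work goes in short steps, Python scripts to look and compute and a tool call to move; the robot and the scene stay as the last step left them, time stands still between calls to the robot, and variables do not carry over. Pictures are saved under pics/ and viewed, at most 10 in all, crops included, and the job is handed in when it is done.

Besides the shell and the picture viewer there is one more tool, called after "Request:" by a JSON object that holds its "method" and its "body", one argument or row to a line. play_rows: Moves the arm, as the interface text tells. Its arguments: {"type":"object","properties":{"delta_pos":{"type":"array","items":{"type":"array","items":{"type":"number"}}},"rot":{"type":"array","items":{"type":"array","items":{"type":"number"}}},"gripper":{"type":"array","items":{"type":"number"}}},"required":["delta_pos","rot","gripper"]}

```bash
mkdir -p pics; cat > h.py <<'E'
from bench import r
import numpy as np, cv2
from scipy.spatial.transform import Rotation as R
def cam(n):
    c=r.camera_info(n); a=np.array(c["attitude"],float)
    M=a if a.shape==(3,3) else R.from_quat(a[[1,2,3,0]]).as_matrix()
    return c,M,np.array(c["eye"])
def px2w(n,p,z):
    c,M,e=cam(n); d=M@np.array([(p[0]-c["cx"])/c["fx"],(p[1]-c["cy"])/c["fy"],1]); return e+d*(z-e[2])/d[2]
def w2px(n,P):
    c,M,e=cam(n); q=M.T@(np.array(P)-e); return np.array([c["fx"]*q[0]/q[2]+c["cx"],c["fy"]*q[1]/q[2]+c["cy"]])
def save(n,f): 
    im=r.capture(n); cv2.imwrite(f"pics/{f}.png",im[:,:,::-1]); return im
E
python3 - <<'E'
from h import *
print(r.state()["time"])
for n in("scene","side"):
    save(n,n); print(n,r.camera_info(n))
    for t in("tub","tray","jug","dough_hook","lid_rest","spatula"):
        print(t,[(np.round(o["at"]),round(o["score"],2)) for o in r.pinpoint(n,t)][:3],[(np.round(o["at"]),round(o["score"],2),int(o["region"].sum())) for o in r.outline_of(n,t)][:3])
a=cv2.imread("pics/scene.png");b=cv2.imread("pics/side.png")
E
```

```text
0.0
scene {'fx': 402.46045365525066, 'fy': 402.46045365525066, 'cx': 318.1319765363067, 'cy': 198.44847799694313, 'eye': array([ 1.03491581, -0.11939477,  0.83516989]), 'attitude': array([-0.24263065,  0.73584868,  0.6029362 , -0.19006586])}
tub [(array([290., 228.]), 0.93), (array([206., 141.]), 0.81), (array([196., 208.]), 0.74)] [(array([389., 107.]), 0.88, 1979), (array([208., 142.]), 0.78, 2518), (array([475., 215.]), 0.7, 3186)]
tray [(array([276., 247.]), 0.95)] [(array([282., 269.]), 0.81, 41476)]
jug [(array([196., 254.]), 0.71)] [(array([188., 243.]), 0.8, 1610)]
dough_hook [(array([196., 211.]), 0.8)] [(array([193., 213.]), 0.81, 572)]
lid_rest [(array([193., 301.]), 0.61)] [(array([191., 302.]), 0.96, 1288), (array([293., 229.]), 0.28, 2482)]
spatula [(array([154., 261.]), 0.91)] [(array([152., 284.]), 0.61, 1305)]
side {'fx': 437.0615589370188, 'fy': 437.0615589370188, 'cx': 318.3618430707708, 'cy': 196.10934049534526, 'eye': array([0.29360701, 0.68170948, 0.95778759]), 'attitude': array([ 0.04847392, -0.11795188,  0.93248839, -0.33793941])}
tub [(array([295., 181.]), 0.95), (array([224., 320.]), 0.84), (array([418., 160.]), 0.79)] [(array([293., 179.]), 0.94, 2261), (array([398., 327.]), 0.85, 3107), (array([225., 318.]), 0.71, 3147)]
tray [] [(array([282., 213.]), 0.59, 23937)]
jug [(array([320., 142.]), 0.91)] [(array([318., 128.]), 0.73, 845)]
dough_hook [(array([356., 153.]), 0.8)] [(array([354., 151.]), 0.7, 292)]
lid_rest [(array([287., 136.]), 0.59)] [(array([318., 131.]), 0.75, 814), (array([293., 132.]), 0.61, 122)]
spatula [(array([326., 120.]), 0.8)] [(array([333., 120.]), 0.84, 302)]
```

View pics/scene.png

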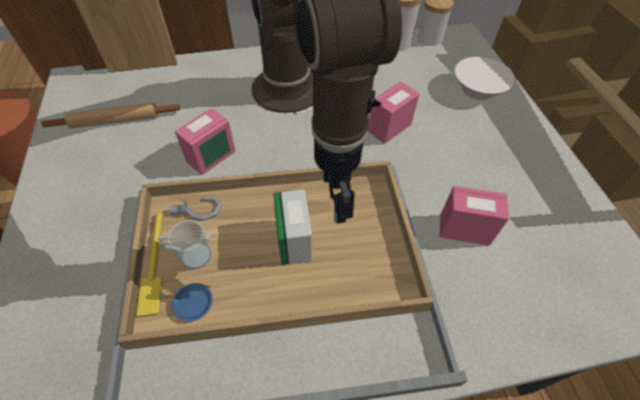

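View pics/side.png

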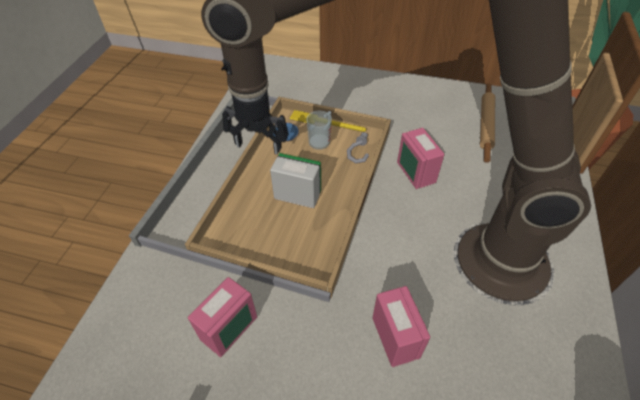

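The white tub with the green lid is at scene (293,228) and side (296,180). The pink boxes at scene (206,141), (390,112) and (473,215) stand outside the tray and are look-alikes. I'll confirm this in an enlarged crop and measure the tray and tub.

```bash
python3 - <<'E'
from h import *
a=cv2.imread("pics/scene.png");b=cv2.imread("pics/side.png")
A=cv2.resize(a[150:345,115:435],None,fx=2.5,fy=2.5,interpolation=cv2.INTER_CUBIC)
cv2.imwrite("pics/c1.png",A)
B=cv2.resize(b[85:300,180:400],None,fx=2.7,fy=2.7,interpolation=cv2.INTER_CUBIC)
cv2.imwrite("pics/c2.png",B)
E
```

```text
(no output)
```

View pics/c1.png

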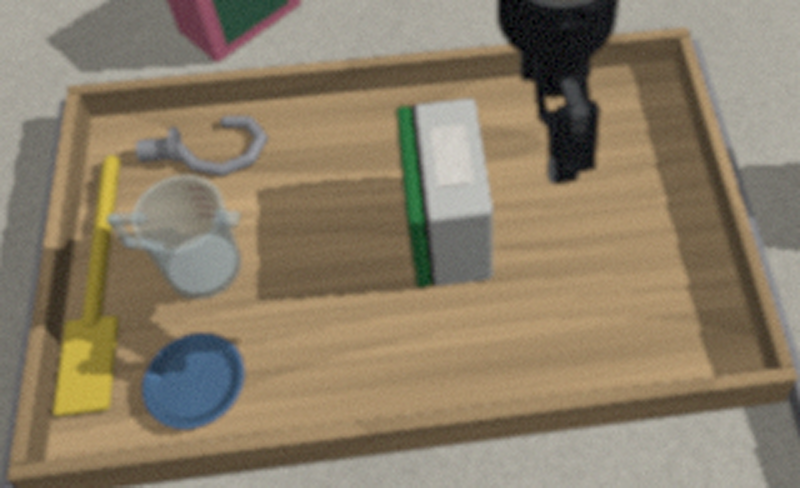

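View pics/c2.png

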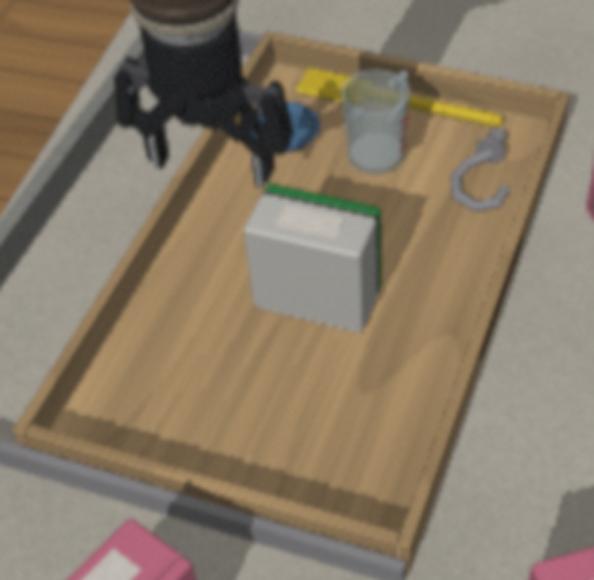

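The crops confirm it: white tub at scene crop (450,190), green lid facing the row, base facing the empty wall.

```bash
python3 - <<'E'
from h import *
s=lambda p:(p[0]/2.5+115,p[1]/2.5+150)
d=lambda p:(p[0]/2.7+180,p[1]/2.7+85)
O=np.array([[-.192,-.312],[-.192,.312],[.192,.312],[.192,-.312]])
def fit(L,W):
    L=L-0;lc=L.mean(0);wc=W.mean(0);u,_,v=np.linalg.svd((L-lc).T@(W-wc));r_=(v.T@u.T)
    return np.degrees(np.arctan2(r_[1,0],r_[0,0])),wc-r_@lc,np.linalg.norm((L@r_.T+wc-r_@lc)-W,axis=1)
W=np.array([px2w("scene",s(p),.052)[:2] for p in[(70,90),(687,33),(797,378),(12,482)]]);print(W,fit(O,W))
W2=np.array([px2w("side",d(p),.052)[:2] for p in[(570,95),(408,568),(15,437),(265,35)]]);print(W2,fit(O,W2))
T=np.array([[-.06,-.035],[-.06,.035],[.06,.035],[.06,-.035]])
V=np.array([px2w("scene",s(p),.132)[:2] for p in[(399,107),(475,101),(490,212),(414,222)]]);print(V,fit(T,V))
V=np.array([px2w("side",d(p),.132)[:2] for p in[(381,211),(376,241),(247,228),(268,187)]]);print(V,fit(T,V))
for n in("scene","side"):
  for t,z in(("jug",.012),("dough_hook",.012),("lid_rest",.012)):
    r.capture(n);print(t,[px2w(n,o["at"],z)[:2].round(3) for o in r.pinpoint(n,t)][:1])
print(r.state()["time"],r.state()["tool_rot"],r.camera_info("wrist"))
E
```

```text
[[ 0.36296476 -0.40770853]
 [ 0.40723767  0.20771054]
 [ 0.77962579  0.1835459 ]
 [ 0.74044195 -0.4325564 ]] (np.float64(-3.8394506564423114), array([ 0.57256754, -0.11225212]), array([0.004134  , 0.00679564, 0.00601545, 0.00476378]))
[[ 0.35095438 -0.40722563]
 [ 0.39221237  0.22802219]
 [ 0.77167381  0.18927166]
 [ 0.73233289 -0.42912758]] (np.float64(-3.9178564782935137), array([ 0.56179336, -0.10476484]), array([0.00476287, 0.00842284, 0.00508637, 0.00030718]))
[[ 0.50509828 -0.0982894 ]
 [ 0.51130599 -0.03221476]
 [ 0.62431666 -0.04077876]
 [ 0.62166025 -0.10244402]] (np.float64(-3.366806936741226), array([ 0.5655953 , -0.06843174]), array([0.00213187, 0.0042024 , 0.00495945, 0.00479223]))
[[ 0.49834718 -0.09572696]
 [ 0.49307273 -0.05606403]
 [ 0.61787554 -0.04233942]
 [ 0.61549332 -0.10061987]] (np.float64(2.014282678328148), array([ 0.55619719, -0.07368757]), array([0.01507377, 0.01536776, 0.00645092, 0.00623285]))
jug [array([ 0.556, -0.299])]
dough_hook [array([ 0.421, -0.292])]
lid_rest [array([ 0.671, -0.305])]
jug [array([ 0.565, -0.278])]
dough_hook [array([ 0.435, -0.289])]
lid_rest [array([ 0.668, -0.286])]
1.9 [1.57902266e-06 7.07106172e-01 7.07107390e-01 8.90748795e-06] {'fx': 279.6806555402677, 'fy': 279.6806555402677, 'cx': 316.3484835897341, 'cy': 195.5853778576138, 'eye': array([0.6246013 , 0.06739968, 0.37342595]), 'attitude': array([1.34819156e-01, 9.90869946e-01, 4.66069649e-04, 5.73529546e-04])}
```

Request:
{"method": "play_rows", "body": {
  "delta_pos": [
    [0,0,0],
    [-0.0385,-0.0147,0],
    [-0.0385,-0.0147,0],
    [-0.0385,-0.0147,0],
    [-0.0385,-0.0147,0]
  ],
  "rot": [
    [0,0,0.0675],
    [0,0,0],
    [0,0,0],
    [0,0,0],
    [0,0,0]
  ],
  "gripper": [0.2,0.2,0.2,0.2,0.2]
}}

```text
time: 2.4
ee_pos: [0.5552, -0.151, 0.2042]
tool_rot: [0.0, 0.73, 0.683, 0.0]
wrist_force: [0.6, 0.0, 0.3]
finger_gap: 0.0515
gripper_force: 0.0
```

```bash
python3 - <<'E'
from h import *
print(r.state()["time"],r.state()["ee_pos"],r.state()["finger_gap"])
save("wrist","w1")
save("side","s2")
a=cv2.imread("pics/w1.png");b=cv2.imread("pics/s2.png")[50:350,150:450]
cv2.imwrite("pics/m1.png",np.hstack([cv2.resize(a,(480,300)),b]))
E
```

```text
2.4 [ 0.55520141 -0.15101083  0.20424325] 0.05145617376229064
```

View pics/m1.png

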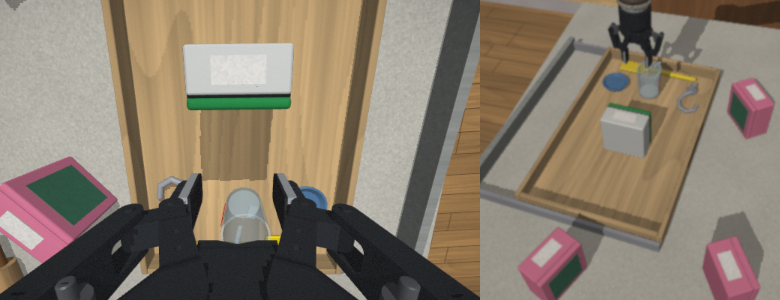

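The wrist view shows the tub square to the tool and centred between the fingertips (col 240), with the lid edge ahead. Next I go down behind the lid near its top.

Request:
{"method": "play_rows", "body": {
  "delta_pos": [
    [-0.006,0,0.02],
    [0,0,0.025],
    [0,0,0.025],
    [0,0,0.022],
    [0,0,0]
  ],
  "rot": [
    [0,0,0],
    [0,0,0],
    [0,0,0],
    [0,0,0],
    [0,0,0]
  ],
  "gripper": [0.2,0.2,0.2,0.2,0.2]
}}

```text
time: 3.0
ee_pos: [0.5537, -0.1547, 0.1093]
tool_rot: [-0.002, 0.73, 0.683, -0.001]
wrist_force: [-0.1, 0.2, -0.2]
finger_gap: 0.0518
gripper_force: 0.0
```

Request:
{"method": "play_rows", "body": {
  "delta_pos": [
    [0.008,0,0],
    [0.008,0,0],
    [0.008,0,0],
    [0.008,0,0],
    [0.008,0,0]
  ],
  "rot": [
    [0,0,0],
    [0,0,0],
    [0,0,0],
    [0,0,0],
    [0,0,0]
  ],
  "gripper": [0.2,0.2,0.2,0.2,0.2]
}}

```text
time: 3.5
ee_pos: [0.5586, -0.1147, 0.1127]
tool_rot: [0.0, 0.73, 0.683, 0.0]
wrist_force: [0.2, -0.3, -0.1]
finger_gap: 0.0509
gripper_force: 0.0
```

```bash
python3 - <<'E'
from h import *
a=save("wrist","w2"); b=save("side","s3")[50:350,150:450]
cv2.imwrite("pics/m2.png",np.hstack([cv2.resize(a,(480,300)),b])[:,:,::-1])
E
```

```text
(no output)
```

View pics/m2.png

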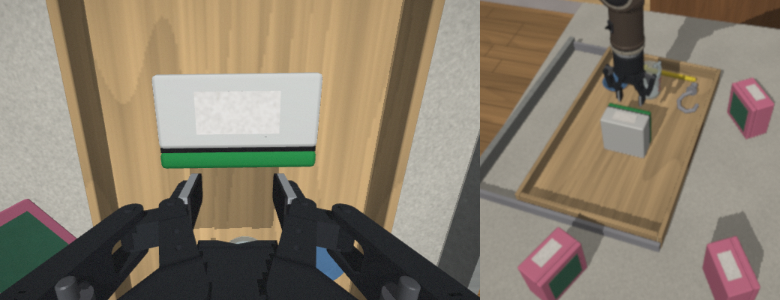

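The fingertips (row 175) are just short of the lid (row 165), centred and square. I'll keep pushing.

Request:
{"method": "play_rows", "body": {
  "delta_pos": [
    [0.008,0,0],
    [0.008,0,0],
    [0.008,0,0],
    [0.008,0,0],
    [0.008,0,0]
  ],
  "rot": [
    [0,0,0],
    [0,0,0],
    [0,0,0],
    [0,0,0],
    [0,0,0]
  ],
  "gripper": [0.2,0.2,0.2,0.2,0.2]
}}

```text
time: 4.1
ee_pos: [0.561, -0.0751, 0.112]
tool_rot: [-0.0, 0.73, 0.683, -0.0]
wrist_force: [0.3, 0.7, -0.0]
finger_gap: 0.0512
gripper_force: 0.0
```

```bash
python3 - <<'E'
from h import *
a=save("wrist","w3"); b=save("side","s4")[50:350,150:450]
cv2.imwrite("pics/m3.png",np.hstack([cv2.resize(a,(480,300)),b])[:,:,::-1])
E
```

```text
(no output)
```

View pics/m3.png

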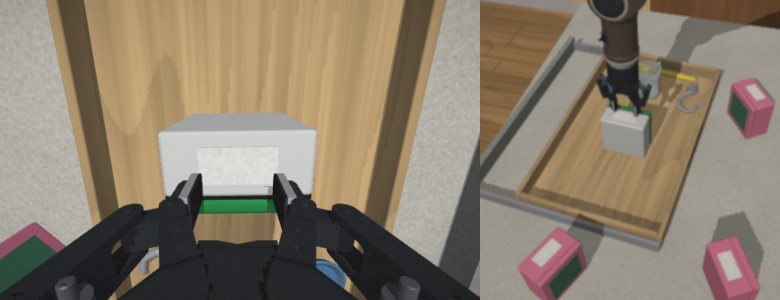

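```bash
python3 - <<'E'
from h import *
k=.75
t=np.array([.0675,.9977]);u=np.array([.9977,-.0675]);c=np.array([.561,-.071])
for y in(-.035,.035):
  for z in (.012,.132):
    for x in(-.06,.06): print("upright",y,z,x,(w2px("wrist",[*(c+y*t+x*u),z])*k).round())
p=np.array(r.state()["ee_pos"]);print(p)
for g in(.026,-.026):
  for z in(0,.007,.013): print("tip",(w2px("wrist",[*(p[:2]+g*u),p[2]+z])*k).round())
# solve tub fit: slide s, tilt th from wrist pix (480 wide)
obs={"base_bot?":113,"base_top":130,"lid_top":212,"lid_seam":197}
th=np.radians(np.arange(0,35,5))
for s in (0,):
  for a in th:
    P=lambda y,z:(c+(.035+s)*t+( (y-.035)*np.cos(a)+z*np.sin(a))*t, .012+z*np.cos(a)-(y-.035)*np.sin(a))
    o=[]
    for y,z in((.035,0),(.035,.12),(-.035,.12)):
      q,h=P(y,z); o.append((w2px("wrist",[*q,h])*k)[1].round())
    print(np.degrees(a).round(),o)
E
```

```text
upright -0.035 0.012 -0.06 [193. 164.]
upright -0.035 0.012 0.06 [281. 164.]
upright -0.035 0.132 -0.06 [163. 215.]
upright -0.035 0.132 0.06 [311. 216.]
upright 0.035 0.012 -0.06 [190. 112.]
upright 0.035 0.012 0.06 [284. 113.]
upright 0.035 0.132 -0.06 [154. 130.]
upright 0.035 0.132 0.06 [320. 131.]
[ 0.56112838 -0.07406529  0.11207917]
tip [268. 170.]
tip [269. 173.]
tip [270. 176.]
tip [207. 169.]
tip [206. 173.]
tip [205. 175.]
0.0 [np.float64(112.0), np.float64(131.0), np.float64(215.0)]
5.0 [np.float64(112.0), np.float64(116.0), np.float64(207.0)]
10.0 [np.float64(112.0), np.float64(101.0), np.float64(197.0)]
15.0 [np.float64(112.0), np.float64(86.0), np.float64(185.0)]
20.0 [np.float64(112.0), np.float64(71.0), np.float64(171.0)]
25.0 [np.float64(112.0), np.float64(57.0), np.float64(155.0)]
30.0 [np.float64(112.0), np.float64(44.0), np.float64(137.0)]
```

The tub is still upright and hasn't moved: the fingertips passed over its top. I'll lift, go back, and come in lower.

Request:
{"method": "play_rows", "body": {
  "delta_pos": [
    [0,0,-0.015],
    [-0.03,0,0],
    [-0.03,0,0],
    [-0.02,0,0],
    [0,0,0]
  ],
  "rot": [
    [0,0,0],
    [0,0,0],
    [0,0,0],
    [0,0,0],
    [0,0,0]
  ],
  "gripper": [0.2,0.2,0.2,0.2,0.2]
}}

```text
time: 4.7
ee_pos: [0.5548, -0.16, 0.1272]
tool_rot: [0.001, 0.732, 0.681, -0.001]
wrist_force: [-0.7, -0.4, 0.5]
finger_gap: 0.0511
gripper_force: 0.0
```

Request:
{"method": "play_rows", "body": {
  "delta_pos": [
    [0,0,0.015],
    [0,0,0.015],
    [0,0,0.01],
    [0,0,0]
  ],
  "rot": [
    [0,0,0],
    [0,0,0],
    [0,0,0],
    [0,0,0]
  ],
  "gripper": [0.2,0.2,0.2,0.2]
}}

```text
time: 5.1
ee_pos: [0.5546, -0.1548, 0.0857]
tool_rot: [-0.001, 0.73, 0.683, -0.001]
wrist_force: [0.1, -0.2, 0.1]
finger_gap: 0.0511
gripper_force: 0.0
```

```bash
cat >> h.py <<'E'
def green(n="wrist"):
    im=r.capture(n).astype(int); m=((im[:,:,1]>im[:,:,0]+30)&(im[:,:,1]>im[:,:,2]+20)).astype(np.uint8)
    k,l,s,c=cv2.connectedComponentsWithStats(m); i=1+np.argsort(-s[1:,4])[:3]
    return [(s[j].tolist()) for j in i]
E
python3 - <<'E'
from h import *
print(green(),green("side"),r.state()["ee_pos"])
E
```

```text
[[187, 131, 268, 33, 7846], [6, 275, 1, 1, 1], [23, 282, 1, 1, 1]] [[279, 153, 41, 12, 126], [594, 33, 9, 7, 16], [591, 47, 6, 4, 9]] [ 0.55571437 -0.15530988  0.08724031]
```

Request:
{"method": "play_rows", "body": {
  "delta_pos": [
    [0.01,0,0],
    [0.01,0,0],
    [0.01,0,0],
    [0.01,0,0],
    [0.01,0,0]
  ],
  "rot": [
    [0,0,0],
    [0,0,0],
    [0,0,0],
    [0,0,0],
    [0,0,0]
  ],
  "gripper": [0.2,0.2,0.2,0.2,0.2]
}}

```text
time: 5.7
ee_pos: [0.5592, -0.1055, 0.0876]
tool_rot: [0.001, 0.73, 0.683, -0.0]
wrist_force: [-1.2, -2.5, 2.4]
finger_gap: 0.0511
gripper_force: 1.6
```

```bash
python3 - <<'E'
from h import *
print(green(),green("side"),green("scene"),r.state()["ee_pos"],r.state()["wrist_force"])
c=np.array([.561,-.071]);t=np.array([.0675,.9977])
print(w2px("wrist",[*(c-.035*t),.132]))
E
```

```text
[[189, 210, 257, 30, 6817], [7, 366, 1, 1, 1]] [[276, 156, 43, 12, 158], [594, 34, 5, 7, 16], [600, 33, 4, 8, 11]] [[282, 192, 11, 70, 434], [202, 146, 1, 1, 1], [228, 150, 1, 1, 1]] [ 0.55911883 -0.1046951   0.08712753] [ 0.16701214 -1.56642214 -1.42761614]
[316.03147042 262.15272673]
```

Contact made, and the tub has begun to tilt.

Request:
{"method": "play_rows", "body": {
  "delta_pos": [
    [0.008,0,0],
    [0.008,0,0],
    [0.008,0,0]
  ],
  "rot": [
    [0,0,0],
    [0,0,0],
    [0,0,0]
  ],
  "gripper": [0.2,0.2,0.2]
}}

```text
time: 6.15
ee_pos: [0.5606, -0.0811, 0.0872]
tool_rot: [-0.0, 0.731, 0.683, 0.0]
wrist_force: [-0.1, -0.8, 2.0]
finger_gap: 0.0512
gripper_force: 0.8
```

```bash
python3 - <<'E'
from h import *
print(green(),green("side"),green("scene"),r.state()["ee_pos"],r.state()["wrist_force"])
E
```

```text
[[178, 198, 278, 35, 8723], [35, 345, 1, 1, 1]] [[271, 162, 44, 14, 202], [591, 46, 10, 10, 32], [594, 34, 11, 6, 27]] [[284, 188, 26, 71, 644], [283, 234, 1, 5, 5], [284, 243, 1, 3, 3]] [ 0.5605206  -0.08032045  0.08686854] [-0.43700065  0.38604041 -0.57290056]
```

Request:
{"method": "play_rows", "body": {
  "delta_pos": [
    [0.007,0,0],
    [0.007,0,0],
    [0.007,0,0]
  ],
  "rot": [
    [0,0,0],
    [0,0,0],
    [0,0,0]
  ],
  "gripper": [0.2,0.2,0.2]
}}

```text
time: 6.6
ee_pos: [0.5619, -0.06, 0.0869]
tool_rot: [-0.0, 0.731, 0.683, 0.0]
wrist_force: [0.1, -0.0, -0.2]
finger_gap: 0.0508
gripper_force: 0.0
```

```bash
python3 - <<'E'
from h import *
print(green(),green("side"),green("scene"),r.state()["ee_pos"],r.state()["wrist_force"])
E
```

```text
[[173, 176, 288, 69, 12415], [270, 246, 94, 4, 163], [37, 351, 1, 1, 1]] [[266, 172, 52, 15, 245], [594, 33, 9, 10, 34], [594, 47, 7, 9, 23]] [[287, 185, 47, 69, 1010], [209, 141, 1, 1, 1], [210, 148, 1, 1, 1]] [ 0.56194841 -0.05983635  0.08697902] [-0.28080254 -0.2085819  -0.13717736]
```

Request:
{"method": "play_rows", "body": {
  "delta_pos": [
    [0.007,0,0],
    [0.007,0,0],
    [0,0,0],
    [0,0,0]
  ],
  "rot": [
    [0,0,0],
    [0,0,0],
    [0,0,0],
    [0,0,0]
  ],
  "gripper": [0.2,0.2,0.2,0.2]
}}

```text
time: 7.15
ee_pos: [0.5629, -0.0467, 0.0871]
tool_rot: [0.0, 0.73, 0.683, -0.0]
wrist_force: [0.8, -0.8, 1.5]
finger_gap: 0.0512
gripper_force: 0.0
```

```bash
python3 - <<'E'
from h import *
print(green(),green("side"),green("scene"),r.state()["ee_pos"],r.state()["wrist_force"])
E
```

```text
[[208, 0, 214, 207, 40386], [32, 359, 1, 1, 1], [25, 361, 1, 1, 1]] [[255, 185, 57, 45, 1595], [590, 33, 15, 25, 110], [635, 20, 5, 6, 15]] [[310, 198, 56, 51, 1831], [331, 219, 2, 3, 4], [213, 159, 2, 1, 2]] [ 0.56290303 -0.04728966  0.08712667] [-0.00653734 -0.43611954 -0.02029962]
```

It fell flat with the lid up. I'll measure its pose.

```bash
cat >> h.py <<'E'
def lid(n,z=.082,sm=True):
    im=r.capture(n).astype(int); m=((im[:,:,1]>im[:,:,0]+30)&(im[:,:,1]>im[:,:,2]+20)).astype(np.uint8)
    k,l,s,c=cv2.connectedComponentsWithStats(m); j=1+np.argmax(s[1:,4])
    P=np.argwhere(cv2.dilate((l==j).astype(np.uint8),np.ones((3,3)))&~cv2.erode((l==j).astype(np.uint8),np.ones((3,3)))&1)[:,::-1]
    W=np.array([px2w(n,p,z)[:2] for p in P])*1000
    (cx,cy),wh,a=cv2.minAreaRect(W.astype(np.float32)); 
    T=np.array([567,-108]);t=np.array([.0675,.9977]);u=np.array([.9977,-.0675])
    d=np.array([cx,cy])-T
    a=(a+45)%90-45
    return n,"c",(round(cx),round(cy)),"wh",np.round(wh),"yaw rel tray deg",round(a+3.87,1),"tray xy mm",round(d@u),round(d@t)
E
python3 - <<'E'
from h import *
for n in("wrist","side","scene"): print(lid(n))
a=r.capture("wrist"); b=r.capture("side")[50:350,150:450]
cv2.imwrite("pics/m4.png",np.hstack([cv2.resize(a,(480,300)),b])[:,:,::-1])
E
```

```text
('wrist', 'c', (567, 23), 'wh', array([118., 118.]), 'yaw rel tray deg', 0.5, 'tray xy mm', -9, 131)
('side', 'c', (566, 27), 'wh', array([130., 125.]), 'yaw rel tray deg', 0.4, 'tray xy mm', -10, 135)
('scene', 'c', (572, 24), 'wh', array([122., 126.]), 'yaw rel tray deg', 0.6, 'tray xy mm', -4, 132)
```

View pics/m4.png

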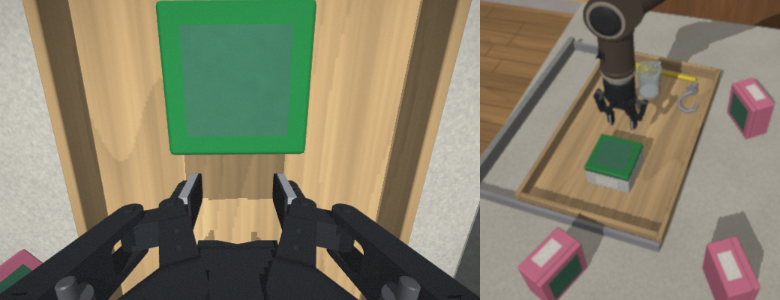

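The tub lies with its lid up, square within 0.5° and about 109 mm short of the wall. I'll back off, lower, then push.

Request:
{"method": "play_rows", "body": {
  "delta_pos": [
    [-0.025,0,0],
    [0,0,0.02],
    [0,0,0.02],
    [0,0,0.007],
    [0,0,0]
  ],
  "rot": [
    [0,0,0],
    [0,0,0],
    [0,0,0],
    [0,0,0],
    [0,0,0]
  ],
  "gripper": [0.5,0.5,0.5,0.5,0.5]
}}

```text
time: 8.05
ee_pos: [0.5604, -0.0718, 0.0392]
tool_rot: [-0.001, 0.731, 0.683, -0.001]
wrist_force: [0.2, 0.3, 0.8]
finger_gap: 0.0639
gripper_force: 0.0
```

Request:
{"method": "play_rows", "body": {
  "delta_pos": [
    [0.01,0,0],
    [0.01,0,0],
    [0.01,0,0],
    [0.01,0,0],
    [0.01,0,0]
  ],
  "rot": [
    [0,0,0],
    [0,0,0],
    [0,0,0],
    [0,0,0],
    [0,0,0]
  ],
  "gripper": [0.5,0.5,0.5,0.5,0.5]
}}

```text
time: 8.55
ee_pos: [0.5652, -0.0224, 0.041]
tool_rot: [0.001, 0.731, 0.683, -0.0]
wrist_force: [-0.0, -6.0, 3.2]
finger_gap: 0.064
gripper_force: 2.9
```

Request:
{"method": "play_rows", "body": {
  "delta_pos": [
    [0.01,0,0],
    [0.01,0,0],
    [0.01,0,0],
    [0.01,0,0],
    [0.01,0,0]
  ],
  "rot": [
    [0,0,0],
    [0,0,0],
    [0,0,0],
    [0,0,0],
    [0,0,0]
  ],
  "gripper": [0.5,0.5,0.5,0.5,0.5]
}}

```text
time: 9.05
ee_pos: [0.5685, 0.0273, 0.041]
tool_rot: [0.001, 0.731, 0.683, -0.0]
wrist_force: [-0.4, -6.2, 3.3]
finger_gap: 0.0642
gripper_force: 3.1
```

```bash
python3 - <<'E'
from h import *
for n in("wrist","side","scene"): print(lid(n))
print(r.state()["ee_pos"],r.state()["wrist_force"])
E
```

```text
('wrist', 'c', (572, 92), 'wh', array([101., 117.]), 'yaw rel tray deg', 0.2, 'tray xy mm', -9, 200)
('side', 'c', (571, 104), 'wh', array([129., 125.]), 'yaw rel tray deg', 0.1, 'tray xy mm', -10, 212)
('scene', 'c', (577, 102), 'wh', array([123., 127.]), 'yaw rel tray deg', -0.2, 'tray xy mm', -4, 210)
[0.56824881 0.02939889 0.04055988] [-0.76019499  0.14850255 -0.06182663]
```

Request:
{"method": "play_rows", "body": {
  "delta_pos": [
    [0.006,0,0],
    [0.006,0,0],
    [0.006,0,0],
    [0.005,0,0]
  ],
  "rot": [
    [0,0,0],
    [0,0,0],
    [0,0,0],
    [0,0,0]
  ],
  "gripper": [0.5,0.5,0.5,0.5]
}}

```text
time: 9.6
ee_pos: [0.5696, 0.0495, 0.0404]
tool_rot: [0.001, 0.731, 0.682, -0.0]
wrist_force: [-0.6, -6.0, 3.1]
finger_gap: 0.0641
gripper_force: 3.1
```

Request:
{"method": "play_rows", "body": {
  "delta_pos": [
    [0.002,0,0],
    [0.002,0,0]
  ],
  "rot": [
    [0,0,0],
    [0,0,0]
  ],
  "gripper": [0.5,0.5]
}}

```text
time: 9.8
ee_pos: [0.5699, 0.0533, 0.0404]
tool_rot: [0.001, 0.731, 0.682, -0.0]
wrist_force: [-0.3, -5.6, 3.1]
finger_gap: 0.0636
gripper_force: 3.2
```

Request:
{"method": "play_rows", "body": {
  "delta_pos": [
    [0.002,0,0],
    [0.002,0,0]
  ],
  "rot": [
    [0,0,0],
    [0,0,0]
  ],
  "gripper": [0.5,0.5]
}}

```text
time: 10.0
ee_pos: [0.5698, 0.0539, 0.0404]
tool_rot: [0.002, 0.732, 0.682, -0.002]
wrist_force: [-1.9, -17.8, 6.3]
finger_gap: 0.0642
gripper_force: 9.0
```

Wall contact: the force rose from 6 to 18 N and the motion stopped. I'll press a little more to seat it, then check before withdrawing.

Request:
{"method": "play_rows", "body": {
  "delta_pos": [
    [0.002,0,0],
    [0.001,0,0]
  ],
  "rot": [
    [0,0,0],
    [0,0,0]
  ],
  "gripper": [0.5,0.5]
}}

```text
time: 10.2
ee_pos: [0.5698, 0.0539, 0.0404]
tool_rot: [0.002, 0.732, 0.681, -0.003]
wrist_force: [-2.2, -23.6, 8.4]
finger_gap: 0.0641
gripper_force: 11.6
```

Request:
{"method": "play_rows", "body": {
  "delta_pos": [
    [-0.015,0,0],
    [-0.03,0,0],
    [-0.02,0,-0.04],
    [0,0,-0.05],
    [0,0,-0.05]
  ],
  "rot": [
    [0,0,0],
    [0,0,0],
    [0,0,0],
    [0,0,0],
    [0,0,0]
  ],
  "gripper": [0.5,0.5,0.5,0.5,0.5]
}}

```text
time: 10.7
ee_pos: [0.5651, -0.0034, 0.1812]
tool_rot: [-0.001, 0.731, 0.682, -0.0]
wrist_force: [1.1, 0.5, 0.4]
finger_gap: 0.0643
gripper_force: 0.0
```

```bash
python3 - <<'E'
from h import *
for n in("wrist","side","scene"): print(lid(n))
a=r.capture("wrist"); b=r.capture("side")[50:350,150:450]
cv2.imwrite("pics/m5.png",np.hstack([cv2.resize(a,(480,300)),b])[:,:,::-1])
E
```

```text
('wrist', 'c', (580, 114), 'wh', array([ 99., 124.]), 'yaw rel tray deg', 0.0, 'tray xy mm', -2, 222)
('side', 'c', (573, 128), 'wh', array([128., 125.]), 'yaw rel tray deg', -0.4, 'tray xy mm', -9, 235)
('scene', 'c', (578, 125), 'wh', array([123., 127.]), 'yaw rel tray deg', 0.6, 'tray xy mm', -4, 233)
```

View pics/m5.png

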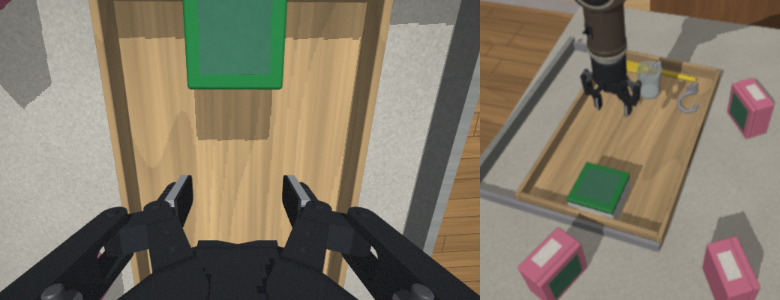

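The tub is square at the wall with its lid up. I'll take one close look at the gap from above.

Request:
{"method": "play_rows", "body": {
  "delta_pos": [
    [0.03,0,-0.02],
    [0.03,0,0],
    [0.03,0,0],
    [0.03,0,0],
    [0.02,0,0]
  ],
  "rot": [
    [0,0,0],
    [0,0,0],
    [0,0,0],
    [0,0,0],
    [0,0,0]
  ],
  "gripper": [0.5,0.5,0.5,0.5,0.5]
}}

```text
time: 11.45
ee_pos: [0.5738, 0.1395, 0.1978]
tool_rot: [-0.001, 0.73, 0.684, -0.001]
wrist_force: [0.3, 0.3, 0.1]
finger_gap: 0.0641
gripper_force: 0.0
```

```bash
python3 - <<'E'
from h import *
print(lid("wrist"))
a=r.capture("wrist")[:250,150:500]
cv2.imwrite("pics/m6.png",cv2.resize(a,None,fx=2.2,fy=2.2)[:,:,::-1])
E
```

```text
('wrist', 'c', (574, 130), 'wh', array([121., 120.]), 'yaw rel tray deg', 0.1, 'tray xy mm', -9, 238)
```

View pics/m6.png

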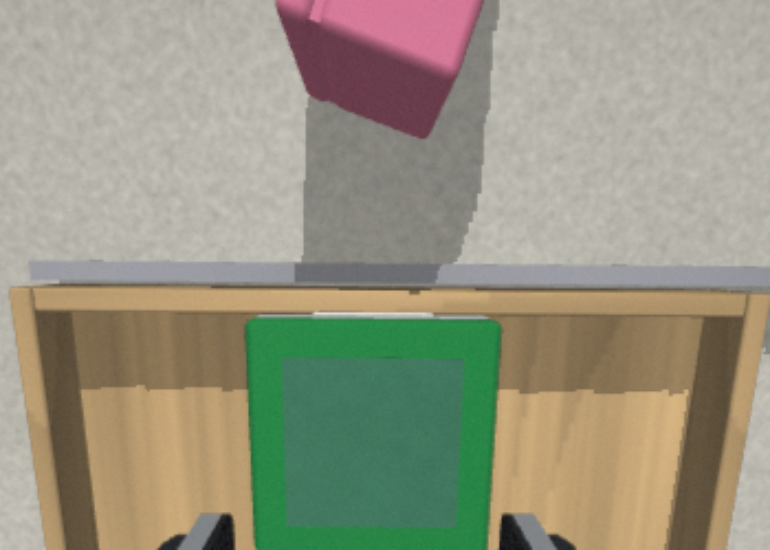

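The lid edge (crop row 318) runs parallel to the wall's inner edge (row 312). Only the tub's side shows between them, so it is flush.

```bash
python3 -c "
from bench import r
print(r.close_job())"
```

```text
the job is handed in; nothing more can be done
None
```

The tub was pushed over onto its base with the green lid on top, then pushed flush and square against the empty left wall; the arm stayed clear of the jug, dough hook, lid rest and spatula, and the job is handed in at about 11.6 s.

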